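# Set the stand's leg to its length mark and hold it with the cam closed

## Robot

A 7-joint arm with a two-finger parallel gripper is mounted at the origin on a cart in front of the work surface, level with it; the furniture and walls round the work are solid. World frame = base frame: x ahead of the robot, y to its left, z up, the work surface at z = 0. Lengths are in m, angles in degrees, forces in N, time in s.
With the tool pointing down it reaches from about 0.425 to 0.875 m from the base axis. Payload 9.9 kg.
Tool frame: the origin (TCP) lies between the finger pads; the fingertips stand ahead of it and the grasp point (between the pads) lies 5 mm behind it (env.tip_reach is the x of the fingertips in the tool frame, in m); x points along the fingers, y is the direction in which the jaws open and shut, and the axes are right-handed (so a half turn about x gives the same grasp; the last joint's range is limited). The gripper opens to 85 mm and grips with 20 to 120 N. Pads are 22 mm wide; open, the fingers measure 114 mm over their backs; the gripper's body (76 mm by 85 mm) begins 54 mm behind the grasp point. The pads swing forward as they close: fully open they stand 13 mm farther back than shut.
Start: joints at [-81.922, 32.985, 1.427, 82.34, -0.859, 64.687, -3.237], TCP at [0.15, 0.658, 0.245] pointing down, gripper open.
Joint ranges: [-157.87, 157.87], [-19.46, 123.44], [-87.15, 90], [11.01, 140.99], [-62.26, 242.26], [9.8, 113.94], [-161.44, 161.44]. Speed limits (degrees/s): [127.2, 127.2, 172.46, 172.46, 180, 180, 180].

## Interface

Orientations are given as [roll, pitch, yaw] about the fixed x, y, z axes, in that order (R = Rz(yaw) Ry(pitch) Rx(roll)).
In Python, from rig import env, cams gives the robot as it stands.
- The arm moves only by the tool drive_tool, never from a script. Its argument "increments" is text: rows parted by semicolons, each of 7 numbers parted by spaces: the shift along the tool's x, y, z as a fraction of full scale, then the turn, a rotation vector about the tool's x, y, z as a fraction of full scale, then the gripper's target within -1 to 1 (shut at 1, half-way at 0, fully open at -1). In form: dx dy dz rx ry rz jaw; .... A call has 1 to 10 rows; each row shifts and turns the pose as measured when the row begins, along the tool's axes as they then stand; what a row does not reach is not made up. Full scale, the value 1, is 0.04 m for a shift and 0.1 rad for a turn. A row lasts 1/12 s, in which the tool goes at most 41.7 mm and 7.16 degrees, less where a joint would pass 70% of its speed; a pose out of reach is approached as far as the arm can. A call with a number of a shift or a turn outside -1 to 1 is refused whole. A call with a gripper value outside its range is refused whole. The fingers move at their own pace and stop on an object; "squeeze" is the grip in N (left out, the last holds). Time passes only in rows, so rows that do not move let the fingers close. It gives the time, the measured TCP pose, the force and the opening at its end, in the units of the state.
- env.observe(): the state, without advancing time (a new reading comes with each control period).
- cams.get_image(name): name is "scene" or "top"; returns a dict with "frame" (420x560x3 uint8, red, green, blue), "fx", "fy", "cx", "cy" (pixels), "world_to_cam" (4x4, takes a point from world to camera coordinates). Camera axes: x right, y down, z forward; pixel columns grow to the right and rows downward; lengths in m; the calibration is good to about 2 mm. A picture is of the moment at which its call begins. There is no depth.
- env.close_job(): hands the job in, once; it reports no verdict.
The state is a dict: "clock": time; "joint_pos": joint angles; "joint_vel": joint speeds; "tau": joint torques, N m; "ee_pos": TCP position; "ee_rot": TCP orientation; "wrist_force": force on the tool from outside, world axes, zero at the start; "moment": the same for the moment, N m; "opening": finger opening in m.
Only numpy, scipy, OpenCV 4.12 (cv2) and the standard library are available. Lean on these libraries where they do the work, as an engineer would, in place of code of your own. Each camera call takes 0.05 s, during which the arm holds its last target.

## Task

Free the sprung leg of the stand by turning the blue clamp knob clockwise as far as it goes, then pull the leg out by its collar until the white index line stands at the yellow length pointer, with the red cam lever still open. Pause there a moment, then squeeze the red lever fully closed against the black grip plate while you keep the leg at the pointer; never close the lever away from it. Finish still squeezing the lever and grip plate with the leg at the pointer (the leg slides back if let go), and leave the other things on the worktop alone.

Things in the scene. Friction and masses are not known exactly. Their poses are not given: they have to be found in the camera images.
- stand: Fixed black holder plate 76 x 370 x 12 mm with a grey hub block (72 x 85 mm, top 60 mm above the worktop), the leg, and a white scale strip on its -x side. Origin on the worktop; +y is the way the leg slides out (to the robot's left, turned up to 0.25 rad). In this frame the knob's axis is at x 0, y -152 mm and the leg's collar middle at x 0, y = -40 mm + joint leg_slide.
- clamp_knob_grip (a point): Point on the blue knob's vertical axis at the height to grip, about 97 mm above the worktop; turns with the knob. The knob is a 48 mm disc with a bar handle 46 mm long, 14 mm thick, 72 to 104 mm above the worktop. At joint value 0 the bar lies along the stand's x axis and is gripped across the stand's y axis.
- clamp_knob (a joint): Angle of the clamp knob, rad: 0 locked, grows clockwise seen from above, end stop 1.5. It turns stiffly (0.06 N m) and stays where left. Below about 1.0 a pin in the hub blocks the leg; starts between 0 and 0.12.
- leg_slide (a joint): How far the leg is pulled out, m: 0 fully in (start), stop at 0.115; grows along the stand's +y axis. A spring pulls it back with about 4 to 6 N and it has 1 N friction; it slides back if let go, even with the cam closed.
- cam_lever (a joint): Travel of the red cam lever along the collar towards the grip plate (the stand's -y), m: 0 open, 0.016 closed (end stop). It needs about 6 N and stays where left on the leg; starts between 0 and 0.002.
- length_pointer (a joint): Setting of the yellow length pointer along the scale, m, on the same scale as joint leg_slide: the leg is at the mark when leg_slide equals this value (0.045 to 0.095). Fixed during the job.
- collar_grip (a point): Point on the leg above the collar's middle, 93 mm above the worktop, between the two upright plates to squeeze; axes as the stand's. Outer face of the fixed grip plate: 32 mm away along -y; of the red lever's plate: 32 mm along +y when open, 16 mm when closed (64 and 48 mm over both). The black collar below is 44 mm (x) by 52 mm (y), top 66 mm above the worktop.
- grip_plate: Fixed black plate on the -y end of the collar, 10 mm thick (y), 38 mm wide (x), from 64 to 114 mm above the worktop. Its body origin lies at the leg's axis under the collar's middle, 44 mm above the worktop.
- cam_tab: Upright red plate of the cam lever, 10 mm thick (y), 34 mm wide (x), from 68 to 114 mm above the worktop; free space inside the two plates is 44 mm when open. Its body origin lies at the leg's axis, under the collar's middle when the lever is open.
- index_line (a point): White index line on the -x side of the collar, at its middle, 44 mm above the worktop; moves with the leg.
- pointer_tip (a point): Tip of the low yellow length pointer (16 x 10 x 5 mm) on the white scale strip, 17 mm above the worktop. Axes as the stand's: index line at the pointer means equal y along the stand.
- salt_shaker: Small salt shaker with grey top, 44 x 44 x 90 mm, origin at its underside; bystander, leave alone.
- kitchen_timer: White kitchen timer with red dial, 57 x 71 x 68 mm, origin at its underside; bystander, leave alone.
- tape_roll: Roll of beige tape lying flat, 100 x 98 x 25 mm, origin at its underside; bystander, leave alone.
- sauce_bowl_4: Small beige sauce bowl, 76 x 76 x 30 mm, origin at its underside; bystander, leave alone.

How it is judged (in metres and radians):
On the way, in this order (a step that is already met when the one before it is completed fails the run):
1. the clamp knob is turned (at least 1.2 rad) with the leg still in (less than 10 mm out) (value of joint clamp_knob above 1.2 rad and value of joint leg_slide below 0.01 m), for 0.1 s.
2. the leg is held with its index line within 5 mm of the pointer, the lever still open (less than 7 mm of travel) (y of index_line in the frame of pointer_tip between -0.005 and 0.005 m and value of joint cam_lever below 0.007 m), for 0.3 s.
3. the lever is closed (at least 14 mm of travel) with the leg within 5 mm of the pointer (y of index_line in the frame of pointer_tip between -0.005 and 0.005 m and value of joint cam_lever above 0.014 m), for 0.2 s.
At the end, for the whole second after the job is handed in: the fingers still squeeze the grip plate and the lever's plate (more than 4 N on each), the lever is closed (at least 14 of 16 mm), the index line stands still within 5 mm of the pointer along the slide, and the clamp knob is still turned (at least 1.2 rad) (all of step 3 and value of joint clamp_knob above 1.2 rad and contact force between the fingers and grip_plate above 4 N and contact force between the fingers and cam_tab above 4 N and velocity of joint leg_slide between -0.01 and 0.01 m/s); the arm keeps its last pose, push and grip.
It fails at once if the lever is closed (more than 10 mm of travel) with the leg more than 9 mm from the pointer (value of joint cam_lever above 0.01 m and (y of index_line in the frame of pointer_tip above 0.009 m or y of index_line in the frame of pointer_tip below -0.009 m)).
It fails at once if a bystander is moved by more than 20 mm (distance of any of salt_shaker, kitchen_timer, tape_roll, sauce_bowl_4 from where it was at the start of the episode above 0.02 m).
It also fails if it takes over 54 s, if anything falls off the work surface, if the arm or the gripper's body presses on something with over 40 N, if the wrist force passes 120 N, or if a joint passes its speed limit or range.

## Working session

There is one attempt and no reset: what is moved stays moved. The work goes in short steps, Python scripts to look and compute and a tool call to move; the robot and the scene stay as the last step left them, time stands still between calls to the robot, and variables do not carry over. Pictures are saved under pics/ and viewed, and the job is handed in when it is done.

Besides the shell and the picture viewer there is one more tool, called after "Call:" as name(argument=value, ...) on one line, values as JSON. drive_tool: Moves the arm, as the interface text tells. Its arguments: {"type":"object","properties":{"increments":{"type":"string"},"squeeze":{"type":"number"}},"required":["increments"]}

```bash
ls; mkdir -p pics
python3 - <<'E'
from rig import env,cams
import cv2
for n in("scene","top"):
    d=cams.get_image(n); cv2.imwrite(f"pics/{n}0.png",d["frame"][:,:,::-1])
    print(n,d["fx"],d["fy"],d["cx"],d["cy"]); print(d["world_to_cam"].round(4).tolist())
print(env.observe(), env.tip_reach)
E
```

```text
pics
scene 530.1843708209452 530.1843708209452 283.26776727678396 207.89632962942107
[[0.0387, -0.9991, 0.0194, -0.0297], [-0.6963, -0.0409, -0.7166, 0.4433], [0.7168, 0.0142, -0.6972, 1.2207], [0.0, 0.0, 0.0, 1.0]]
top 427.78643112259186 427.78643112259186 275.6829384540424 210.663401896266
[[0.0204, -0.9997, 0.016, -0.0312], [-0.9821, -0.0231, -0.1868, 0.5582], [0.1871, -0.0119, -0.9823, 1.109], [0.0, 0.0, 0.0, 1.0]]
{'clock': 0.1, 'joint_pos': array([-81.92205455,  33.02937349,   1.42044017,  82.37831346,
        -0.85794983,  64.68922635,  -3.23738061]), 'joint_vel': array([ 0.07626354, -0.07886956,  0.08690184, -0.07125632,  0.00228265,
        0.00653195, -0.04377398]), 'tau': array([ 6.82190221e-03, -7.67313910e+01,  2.25846201e+00, -2.86609447e+01,
        1.60296075e-02,  8.67041701e-03, -1.11357315e-05]), 'ee_pos': array([0.15034054, 0.65766123, 0.24453005]), 'ee_rot': array([ -87.32457277,   89.91361254, -100.19884401]), 'wrist_force': array([-0.04749239,  0.32763898,  0.20732984]), 'moment': array([-0.01436658, -0.00446631,  0.01243034]), 'opening': 0.08545282418063384} 0.014
```

View pics/scene0.png

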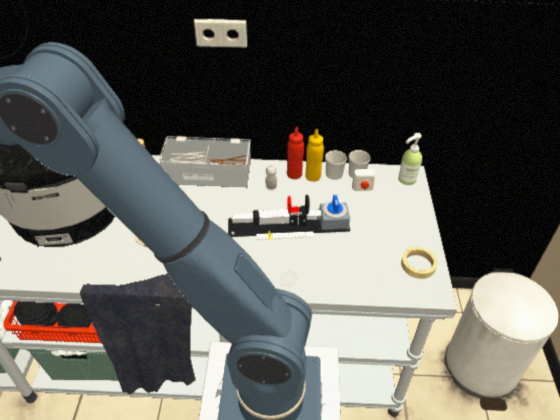

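View pics/top0.png

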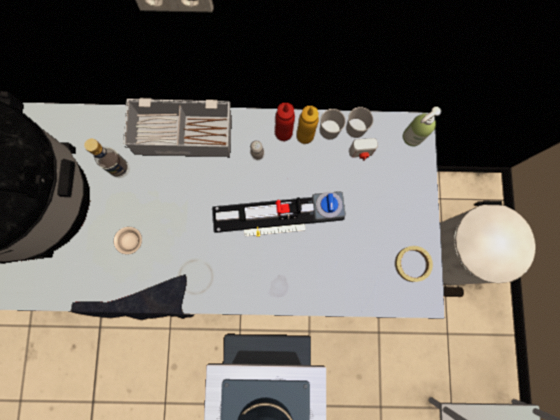

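The scene view shows the stand around (290,215), with the blue knob at (335,207), the red lever at (293,208) and the yellow pointer at (269,235). The top view shows the knob at (328,203), the red tab at (284,208) and the pointer at (258,232). I'll zoom in and measure.

```bash
cat > h.py <<'E'
from rig import env,cams
import cv2,numpy as np
def ray(d,u,v):
    T=d["world_to_cam"];R=T[:3,:3];c=-R.T@T[:3,3]
    w=R.T@np.array([(u-d["cx"])/d["fx"],(v-d["cy"])/d["fy"],1.]);return c,w
def onz(d,u,v,z):
    c,w=ray(d,u,v);return c+w*(z-c[2])/w[2]
def proj(d,p):
    T=d["world_to_cam"];q=T[:3,:3]@np.array(p)+T[:3,3];return d["fx"]*q[0]/q[2]+d["cx"],d["fy"]*q[1]/q[2]+d["cy"]
def blobs(d,col,roi):
    f=d["frame"];h=cv2.cvtColor(f,cv2.COLOR_RGB2HSV)
    r={'blue':[((100,120,60),(130,255,255))],'red':[((0,150,80),(6,255,255)),((172,150,80),(180,255,255))],'yellow':[((20,130,120),(34,255,255))]}[col]
    m=sum(cv2.inRange(h,a,b) for a,b in r)
    M=np.zeros_like(m);x0,y0,x1,y1=roi;M[y0:y1,x0:x1]=m[y0:y1,x0:x1];return M
def crop(d,roi,k,fn):
    x0,y0,x1,y1=roi;cv2.imwrite(fn,cv2.resize(d["frame"][y0:y1,x0:x1,::-1],None,fx=k,fy=k,interpolation=cv2.INTER_CUBIC))
E
python3 - <<'E'
from h import *
t=cams.get_image("top");s=cams.get_image("scene")
crop(t,(205,180,355,245),5,"pics/t1.png");crop(s,(220,185,360,245),5.5,"pics/s1.png")
for n,d,roi in(("top",t,(205,180,355,245)),("scene",s,(220,188,360,245))):
  for c in('blue','red','yellow'):
    M=blobs(d,c,roi);k,l,st,ce=cv2.connectedComponentsWithStats(M)
    for i in range(1,k):
      if st[i][4]>3: print(n,c,st[i],ce[i].round(2))
E
```

```text
top blue [321 194  17  18 224] [328.92 203.09]
top red [275 200  15  15 133] [282.01 207.29]
top yellow [257 231   3   5  14] [257.93 233.14]
scene blue [327 195  16  19 165] [334.77 205.85]
scene red [287 196  13  17  96] [291.64 206.47]
scene yellow [268 231   3   8  21] [268.86 234.86]
```

```bash
echo
```

```text
(no output)
```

View pics/t1.png

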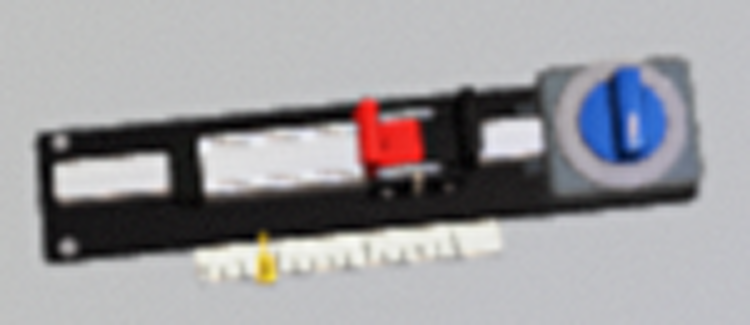

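View pics/s1.png

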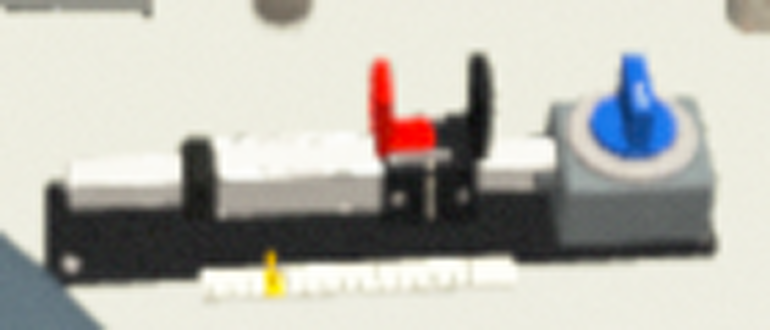

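Run:
```python
from h import *
t=cams.get_image("top");s=cams.get_image("scene")
T=lambda x,y,z:onz(t,205+(x+.5)/5-.5,180+(y+.5)/5-.5,z)
S=lambda x,y,z:onz(s,220+(x+.5)/5.5-.5,185+(y+.5)/5.5-.5,z)
bl,br,tl=T(47,262,.012),T(698,199,.012),T(40,134,.012)
print("plate top",bl,br,tl,np.linalg.norm(br-bl),np.linalg.norm(tl-bl))
u=bl-br;yaw=np.arctan2(-u[0],u[1]);print("yaw",yaw,np.degrees(yaw))
bl,br=S(52,282,.012),S(714,250,.012);u=bl-br;print("scene",bl,br,np.linalg.norm(u),np.arctan2(-u[0],u[1]))
# leg axis / collar, knob
print("knob disc",T(623,117,.08),S(634,126,.08))
print("bar top ends",T(628,68,.104),S(632,56,.104))
print("index top",T(419,186,.05),"scene",S(430,190,.044))
print("red top",T(366,102,.114),S(380,60,.114),"black top",T(467,91,.114),S(480,56,.114))
print("ptr",T(263,235,.017),T(266,278,.014),S(270,252,.017),S(273,296,.014))
```

```text
plate top [0.50215768 0.15074624 0.012     ] [ 0.54609334 -0.21248059  0.012     ] [0.57459171 0.15810602 0.012     ] 0.3658743868538414 0.07280697450639921
yaw 0.12037451293395546 6.896951552058588
scene [0.49656841 0.15051473 0.012     ] [ 0.5407664  -0.20792993  0.012     ] 0.3611592932228284 0.12268567248550591
knob disc [ 0.57774422 -0.16089188  0.08      ] [ 0.56540338 -0.15897458  0.08      ]
bar top ends [ 0.59895017 -0.16024048  0.104     ] [ 0.59478017 -0.15671599  0.104     ]
index top [ 0.54316254 -0.05392064  0.05      ] scene [ 0.5462999  -0.05097852  0.044     ]
red top [ 0.57528643 -0.02314985  0.114     ] [ 0.57273276 -0.02116492  0.114     ] black top [ 0.58235601 -0.07529888  0.114     ] [ 0.57904467 -0.07434027  0.114     ]
ptr [0.51931485 0.03101634 0.017     ] [0.49568318 0.02875658 0.014     ] [0.52070235 0.03437258 0.017     ] [0.49126496 0.03103926 0.014     ]
```

```bash
cat >> h.py <<'E'
from scipy.spatial.transform import Rotation as Ro
def pose():
    o=env.observe();return o,np.array(o["ee_pos"]),Ro.from_euler('xyz',o["ee_rot"],degrees=True)
YAW=0.1215
def plan(p,jaw):  # jaw: world yaw of tool y axis (rad); prints tool-frame shift/turn in full-scale units
    o,q,R=pose();x=np.array([0,0,-1.]);y=np.array([np.cos(jaw),np.sin(jaw),0])
    best=None
    for s in(1,-1):
        G=Ro.from_matrix(np.c_[x,s*y,np.cross(x,s*y)]);r=(R.inv()*G).as_rotvec()
        if best is None or np.linalg.norm(r)<np.linalg.norm(best): best=r
    d=R.inv().apply(np.array(p)-q)
    print("t",round(o["clock"],2),"pos",q.round(4),"toolyaw",round(np.arctan2(*R.as_matrix()[[1,0],1]),3),"j",np.round(o["joint_pos"],0)[[0,6]],"F",o["wrist_force"].round(1),"open",round(o["opening"],4))
    print("shift/40mm",(d/.04).round(3),"turn/.1",(best/.1).round(2))
E
python3 - <<'E'
from h import *
o,q,R=pose();print(R.as_matrix().round(3))
plan([.5755,-.1605,.25],np.pi/2+YAW)
plan([.38,.38,.26],np.pi/2+YAW)
t=cams.get_image("top");s=cams.get_image("scene")
k=np.array([.5755,-.1605,0]);c=np.array([.562,-.0497,0]);ux=np.array([np.cos(YAW),np.sin(YAW),0]);uy=np.array([-ux[1],ux[0],0]);e=np.array([0,0,1])
P=[k+e*.104,k+.023*ux+e*.104,k-.023*ux+e*.104,c-.022*ux+e*.044,c+.032*uy+.017*ux+.114*e,c+.032*uy-.017*ux+.114*e,c-.032*uy+.019*ux+.114*e,c-.032*uy-.019*ux+.114*e,k+.036*ux-.0*uy+.06*e,k-.036*ux+.06*e]
for n,d,x0,y0,x1,y1,f in(("t",t,205,180,355,245,5),("s",s,220,185,360,245,5.5)):
    im=cv2.resize(d["frame"][y0:y1,x0:x1,::-1],None,fx=f,fy=f,interpolation=cv2.INTER_CUBIC)
    for p in P:
        u,v=proj(d,p);cv2.circle(im,(int((u+.5-x0)*f),int((v+.5-y0)*f)),3,(0,255,0),-1)
    cv2.imwrite(f"pics/{n}2.png",im)
E
```

```text
[[-0.     0.223  0.975]
 [-0.001  0.975 -0.223]
 [-1.    -0.001  0.   ]]
t 0.3 pos [0.1504 0.6579 0.245 ] toolyaw 1.346 j [-82.  -3.] F [ 0.2 -0.4  0.2] open 0.0854
shift/40mm [ -0.115 -17.576  14.92 ] turn/.1 [-3.46 -0.    0.01]
t 0.3 pos [0.1504 0.6579 0.245 ] toolyaw 1.346 j [-82.  -3.] F [ 0.2 -0.4  0.2] open 0.0854
shift/40mm [-0.372 -5.493  7.144] turn/.1 [-3.46 -0.    0.01]
```

```bash
python3 -c "
import cv2,numpy as np
a=cv2.imread('pics/t2.png');b=cv2.imread('pics/s2.png');h=np.zeros((a.shape[0]+b.shape[0],max(a.shape[1],b.shape[1]),3),np.uint8)+0;h[:a.shape[0],:a.shape[1]]=a;h[a.shape[0]:,:b.shape[1]]=b;cv2.imwrite('pics/c2.png',h[:600])"
```

```text
(no output)
```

View pics/c2.png

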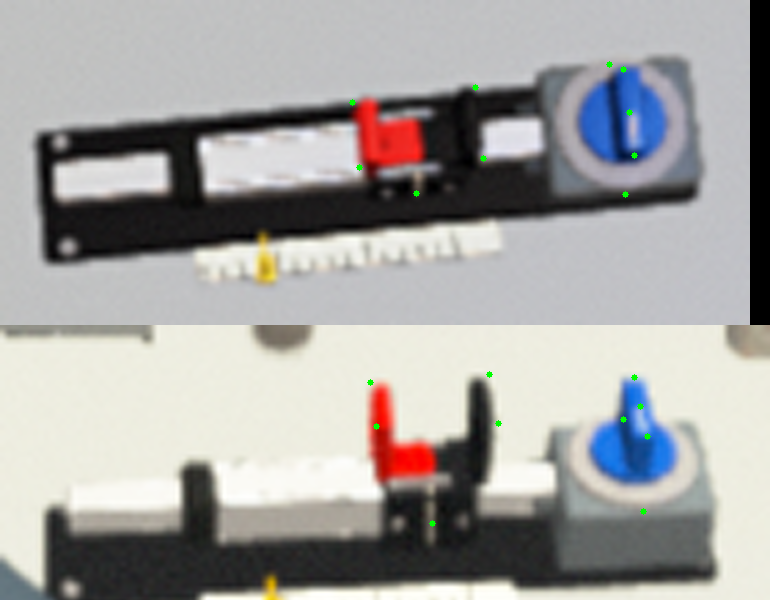

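Call:
drive_tool(increments="-0.03 -0.55 0.75 0 0 0 -1;-0.03 -0.55 0.75 0 0 0 -1;-0.03 -0.55 0.75 0 0 0 -1;-0.03 -0.55 0.75 0 0 0 -1;-0.03 -0.55 0.75 0 0 0 -1;-0.03 -0.55 0.75 0 0 0 -1;-0.03 -0.55 0.75 0 0 0 -1;-0.03 -0.55 0.75 0 0 0 -1", squeeze=30)

```text
clock: 1.07
ee_pos: [0.3437, 0.4322, 0.2522]
ee_rot: [155.9, 89.7, 144.0]
wrist_force: [0.8, 0.8, 0.3]
opening: 0.0855
```

```bash
python3 -c "
from h import *
plan([.5755,-.1605,.25],1.6)"
```

```text
t 1.07 pos [0.3437 0.4322 0.2522] toolyaw 1.363 j [-58.  23.] F [0.8 0.8 0.3] open 0.0855
shift/40mm [ -0.025 -13.308   8.721] turn/.1 [-2.37 -0.05 -0.03]
```

Call:
drive_tool(increments="0 -0.83 0.54 -0.25 0 0 -1;0 -0.83 0.54 -0.25 0 0 -1;0 -0.83 0.54 -0.25 0 0 -1;0 -0.83 0.52 -0.25 0 0 -1;0 -0.83 0.52 -0.25 0 0 -1;0 -0.83 0.5 -0.25 0 0 -1;0 -0.83 0.5 -0.25 0 0 -1;0 -0.83 0.48 -0.25 0 0 -1;0 -0.83 0.48 -0.25 0 0 -1;0 -0.83 0.46 -0.25 0 0 -1")

```text
clock: 1.9
ee_pos: [0.5225, 0.0656, 0.2529]
ee_rot: [71.7, 89.5, 74.7]
wrist_force: [1.0, -0.2, -0.3]
opening: 0.0855
```

```bash
python3 -c "
from h import *
plan([.5755,-.1605,.2],1.6)"
```

```text
t 1.9 pos [0.5225 0.0656 0.2529] toolyaw 1.624 j [-16.  84.] F [ 1.  -0.2 -0.3] open 0.0855
shift/40mm [ 1.279 -5.725  1.018] turn/.1 [ 0.24  0.03 -0.08]
```

Call:
drive_tool(increments="0 -0.85 0.15 0.05 0 0 -1;0 -0.85 0.15 0.05 0 0 -1;0.15 -0.85 0.15 0.05 0 0 -1;0.2 -0.85 0.15 0.05 0 0 -1;0.2 -0.85 0.15 0 0 0 -1;0.2 -0.8 0.15 0 0 0 -1;0.2 -0.6 0.1 0 0 0 -1;0 0 0 0 0 0 -1")

```text
clock: 2.57
ee_pos: [0.5765, -0.1799, 0.2135]
ee_rot: [18.9, 89.4, 20.4]
wrist_force: [-0.0, 0.4, -0.3]
opening: 0.0852
```

Run:
```python
from h import *
plan([.5755,-.1605,.092],1.6)
t=cams.get_image("top");crop(t,(250,150,400,260),5,"pics/t3.png")
s=cams.get_image("scene");crop(s,(260,120,420,240),4.5,"pics/s3.png")
```

```text
t 2.57 pos [ 0.5765 -0.1799  0.2135] toolyaw 1.596 j [  7. 110.] F [-0.   0.4 -0.3] open 0.0852
shift/40mm [ 3.038  0.474 -0.042] turn/.1 [-0.04  0.1  -0.03]
```

View pics/s3.png

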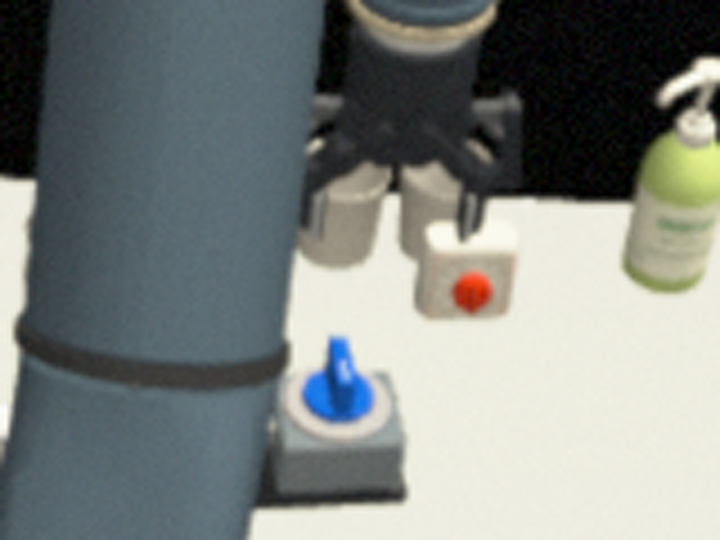

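View pics/t3.png

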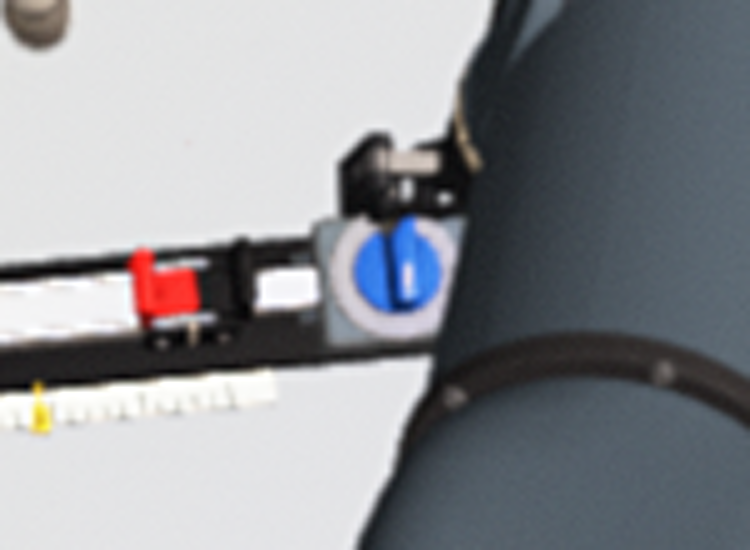

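The gripper is above the knob but 19 mm too far in -y. The knob bar (top crop 407,265) is still straight. I'll correct and descend.

Call:
drive_tool(increments="0.3 0.4 0 0 0.1 0 -1;0.4 0.05 0 0 0 0 -1;0.4 0 0 0 0 0 -1;0.4 0 0 0 0 0 -1;0.3 0 0 0 0 0 -1;0 0 0 0 0 0 -1")

```text
clock: 3.17
ee_pos: [0.5791, -0.1452, 0.1439]
ee_rot: [55.9, 89.3, 58.1]
wrist_force: [-0.3, 1.0, 0.1]
opening: 0.0853
```

Run:
```python
from h import *
plan([.5755,-.1605,.092],1.6)
```

```text
t 3.17 pos [ 0.5791 -0.1452  0.1439] toolyaw 1.61 j [  5. 108.] F [-0.3  1.   0.1] open 0.0853
shift/40mm [ 1.293 -0.392 -0.113] turn/.1 [ 0.1   0.07 -0.11]
```

Call:
drive_tool(increments="0 -0.3 -0.08 0 0.05 -0.1 -1;0 0 0 0 0 0 -1;0 0 0 0 0 0 -1")

```text
clock: 3.42
ee_pos: [0.577, -0.1549, 0.1457]
ee_rot: [11.7, 89.8, 14.2]
wrist_force: [-0.7, 0.3, -0.2]
opening: 0.0853
```

Run:
```python
from h import *
plan([.5755,-.1605,.092],1.6)
```

```text
t 3.42 pos [ 0.577  -0.1549  0.1457] toolyaw 1.615 j [  6. 109.] F [-0.7  0.3 -0.2] open 0.0853
shift/40mm [ 1.342 -0.14  -0.047] turn/.1 [ 0.15  0.03 -0.01]
```

Call:
drive_tool(increments="0.3 -0.12 -0.04 0.15 0 0 -1;0.4 0 0 0 0 0 -1;0.4 0 0 0 0 0 -1;0.15 0 0 0 0 0 -1;0 0 0 0 0 0 -1;0 0 0 0 0 0 -1")

```text
clock: 3.92
ee_pos: [0.5795, -0.161, 0.1007]
ee_rot: [-7.4, 89.2, -5.8]
wrist_force: [-0.1, 0.7, 0.4]
opening: 0.0857
```

Run:
```python
from h import *
plan([.5755,-.1605,.092],1.6)
t=cams.get_image("top");crop(t,(250,150,400,260),5,"pics/t4.png")
s=cams.get_image("scene");crop(s,(260,120,420,240),4.5,"pics/s4.png")
```

```text
t 3.92 pos [ 0.5795 -0.161   0.1007] toolyaw 1.598 j [  7. 109.] F [-0.1  0.7  0.4] open 0.0857
shift/40mm [ 0.217  0.015 -0.102] turn/.1 [-0.02  0.14  0.02]
```

View pics/s4.png

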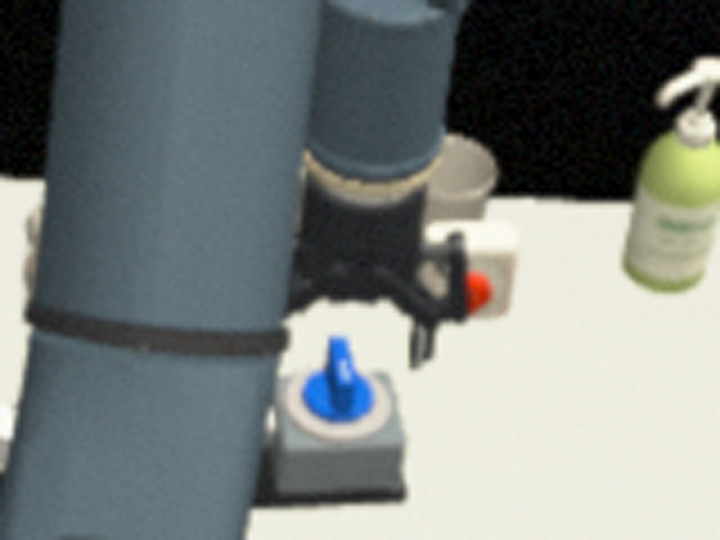

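View pics/t4.png

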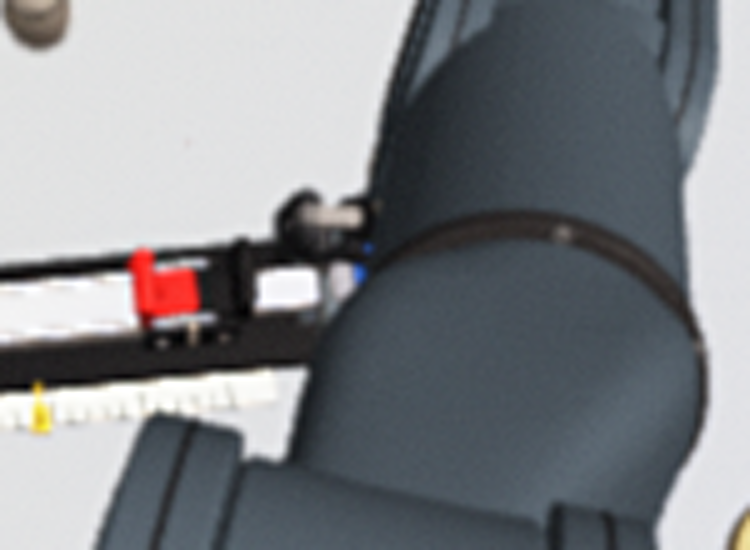

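Run:
```python
from h import *
s=cams.get_image("scene")
print(onz(s,260+420/4.5,120+360/4.5,.1)); print([proj(s,[.5795,y,.1]) for y in(-.161,-.204,-.215)])
print(onz(s,260+340/4.5,120+343/4.5,.104))
```

```text
[ 0.57969704 -0.21211373  0.1       ]
[(np.float64(335.9935373899253), np.float64(199.3412830661597)), (np.float64(350.5829046831325), np.float64(199.9339331136816)), (np.float64(354.316905140847), np.float64(200.08561587717892))]
[ 0.58863815 -0.15964836  0.104     ]
```

Fingertip and knob positions agree with the geometry. I'll go down the last 8 mm, shift 4 mm in -x, and close on the bar.

Call:
drive_tool(increments="0.2 0 -0.1 0 0.1 0 -1;0 0 0 0 0 0 -1;0 0 0 0 0 0 1;0 0 0 0 0 0 1;0 0 0 0 0 0 1;0 0 0 0 0 0 1;0 0 0 0 0 0 1;0 0 0 0 0 0 1;0 0 0 0 0 0 1", squeeze=40)

```text
clock: 4.82
ee_pos: [0.5767, -0.1598, 0.0944]
ee_rot: [-7.4, 89.6, -5.8]
wrist_force: [-1.7, -3.7, -1.2]
opening: 0.013
```

Run:
```python
from h import *
plan([.5755,-.1605,.092],.1)
```

```text
t 4.82 pos [ 0.5767 -0.1598  0.0944] toolyaw 1.6 j [  7. 109.] F [-1.7 -3.7 -1.2] open 0.013
shift/40mm [ 0.06  -0.018 -0.032] turn/.1 [15.    0.06 -0.04]
```

Call:
drive_tool(increments="0 0 0 0.5 0 0 1;0 0 0 0.5 0 0 1;0 0 0 0.5 0 0 1;0 0 0 0.5 0 0 1;0 0 0 0.5 0 0 1;0 0 0 0.5 0 0 1;0 0 0 0.5 0 0 1;0 0 0 0.5 0 0 1;0 0 0 0.5 0 0 1;0 0 0 0.5 0 0 1")

```text
clock: 5.65
ee_pos: [0.5768, -0.1593, 0.0944]
ee_rot: [25.7, 89.6, -2.4]
wrist_force: [0.5, 0.4, -0.8]
opening: 0.0129
```

Run:
```python
from h import *
plan([.5755,-.1605,.092],.1);print(env.observe()["moment"])
```

```text
t 5.65 pos [ 0.5768 -0.1593  0.0944] toolyaw 1.08 j [ 1. 87.] F [ 0.5  0.4 -0.8] open 0.0129
shift/40mm [ 0.061 -0.043 -0.014] turn/.1 [ 9.8   0.04 -0.05]
[-0.05613668  0.10625198  0.09700356]
```

Call:
drive_tool(increments="0 0 0 0.6 0 0 1;0 0 0 0.6 0 0 1;0 0 0 0.6 0 0 1;0 0 0 0.6 0 0 1;0 0 0 0.6 0 0 1;0 0 0 0.6 0 0 1;0 0 0 0.6 0 0 1;0 0 0 0.6 0 0 1;0 0 0 0.6 0 0 1;0 0 0 0.6 0 0 1")

```text
clock: 6.48
ee_pos: [0.5772, -0.1588, 0.0944]
ee_rot: [59.0, 89.6, -5.0]
wrist_force: [0.0, 0.7, -0.6]
opening: 0.0128
```

Run:
```python
from h import *
plan([.5755,-.1605,.092],.19);print(env.observe()["moment"])
```

```text
t 6.48 pos [ 0.5772 -0.1588  0.0944] toolyaw 0.454 j [-5. 61.] F [ 0.   0.7 -0.6] open 0.0128
shift/40mm [ 0.06  -0.057  0.021] turn/.1 [ 2.64  0.03 -0.06]
[-0.0825497   0.19774537  0.05275717]
```

Call:
drive_tool(increments="0 0 0 0.6 0 0 1;0 0 0 0.6 0 0 1;0 0 0 0.6 0 0 1;0 0 0 0.6 0 0 1;0 0 0 0.6 0 0 1;0 0 0 0.6 0 0 1;0 0 0 0.6 0 0 1")

```text
clock: 7.07
ee_pos: [0.5774, -0.1568, 0.0946]
ee_rot: [93.4, 89.7, 4.7]
wrist_force: [-2.6, -0.5, 7.6]
opening: 0.0134
```

Run:
```python
from h import *
plan([.5755,-.1605,.092],.19);print(env.observe()["moment"])
```

```text
t 7.07 pos [ 0.5774 -0.1568  0.0946] toolyaw 0.023 j [-9. 42.] F [-2.6 -0.5  7.6] open 0.0134
shift/40mm [ 0.064 -0.049  0.091] turn/.1 [-1.67  0.   -0.05]
[-0.48933052  0.64469801  1.41949514]
```

The moment has climbed to 1.4 N m, so the knob is at its stop. I'll release and rise.

Call:
drive_tool(increments="0 0 0 -0.3 0 0 1;0 0 0 0 0 0 -1;0 0 0 0 0 0 -1;0 0 0 0 0 0 -1;0 0 0 0 0 0 -1;-0.5 0 0 0 0 0 -1;-0.6 0 0 0 0 0 -1;-0.6 0 0 0 0 0 -1;-0.6 0 0 0 0 0 -1;0 0 0 0 0 0 -1")

```text
clock: 7.9
ee_pos: [0.5758, -0.1572, 0.1885]
ee_rot: [58.3, 90.0, -28.8]
wrist_force: [0.6, -0.7, 0.3]
opening: 0.0854
```

Run:
```python
from h import *
plan([.562,-.0497,.15],np.pi/2+YAW)
t=cams.get_image("top");crop(t,(250,150,400,260),5,"pics/t5.png")
s=cams.get_image("scene");crop(s,(260,120,420,240),4.5,"pics/s5.png")
```

```text
t 7.9 pos [ 0.5758 -0.1572  0.1885] toolyaw 0.051 j [-13.  39.] F [ 0.6 -0.7  0.3] open 0.0854
shift/40mm [ 0.962 -0.208 -2.702] turn/.1 [15. -0. -0.]
```

View pics/s5.png

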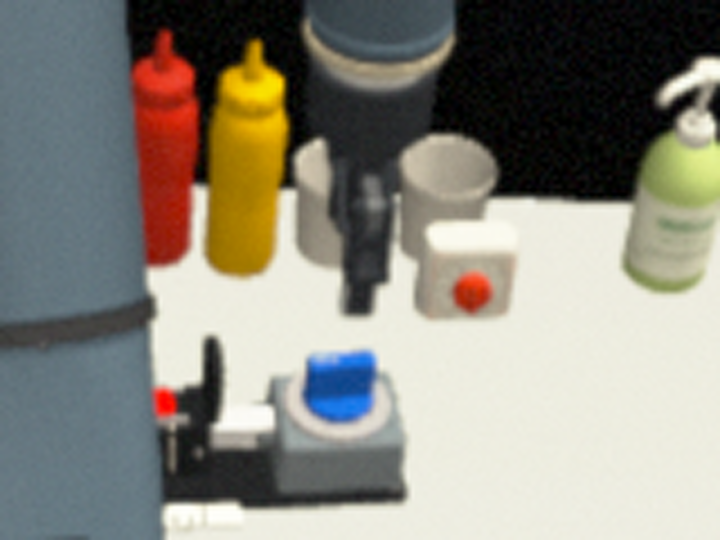

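The knob bar now lies along the stand (crop 340,370), so it's fully turned. Next I'll turn the tool a further 86° clockwise and move over the collar.

Call:
drive_tool(increments="0 0 0 1 0 0 -1;0 0 0 1 0 0 -1;0 0 0 1 0 0 -1;0 0 0 1 0 0 -1;0 0 0 1 0 0 -1;0 0 0 1 0 0 -1;0 0 0 1 0 0 -1;0 0 0 1 0 0 -1;0 0 0 1 0 0 -1;0 0 0 1 0 0 -1")

```text
clock: 8.83
ee_pos: [0.5697, -0.1534, 0.1743]
ee_rot: [-56.6, 89.0, 156.4]
wrist_force: [0.4, 1.7, -0.3]
opening: 0.0852
```

Call:
drive_tool(increments="0 0 0 1 0 0 -1;0 0 0 1 0 0 -1;0 0 0 1 0 0 -1;0 0 0 0.9 0 0 -1;0 0 0 0 0 0 -1")

```text
clock: 9.25
ee_pos: [0.5672, -0.1518, 0.1676]
ee_rot: [-28.4, 88.5, 160.6]
wrist_force: [-0.3, -0.4, 1.0]
opening: 0.0855
```

Run:
```python
from h import *
plan([.562,-.0497,.15],np.pi/2+YAW)
```

```text
t 9.25 pos [ 0.5672 -0.1518  0.1676] toolyaw -1.413 j [-23. -27.] F [-0.3 -0.4  1. ] open 0.0855
shift/40mm [ 0.465 -2.537 -0.284] turn/.1 [0.36 0.24 0.12]
```

Call:
drive_tool(increments="0.05 -0.6 -0.07 -0.3 0.2 0.1 -1;0.05 -0.6 -0.07 0 0 0 -1;0.05 -0.6 -0.07 0 0 0 -1;0.05 -0.5 -0.05 0 0 0 -1;0 0 0 0 0 0 -1;0 0 0 0 0 0 -1")

```text
clock: 9.75
ee_pos: [0.5574, -0.0574, 0.154]
ee_rot: [-9.6, 89.4, -178.0]
wrist_force: [-0.2, -1.4, 1.0]
opening: 0.0849
```

Run:
```python
from h import *
plan([.562,-.0497,.088],np.pi/2+YAW)
t=cams.get_image("top");crop(t,(200,150,350,260),5,"pics/t6.png")
s=cams.get_image("scene");crop(s,(220,120,380,240),4.5,"pics/s6.png")
```

```text
t 9.75 pos [ 0.5574 -0.0574  0.154 ] toolyaw -1.368 j [-34. -31.] F [-0.2 -1.4  1. ] open 0.0849
shift/40mm [ 1.647 -0.162 -0.168] turn/.1 [0.81 0.1  0.01]
```

View pics/s6.png

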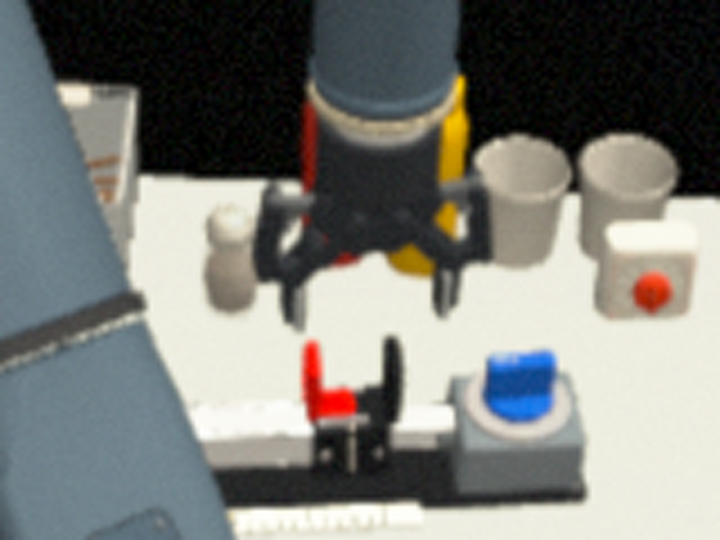

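View pics/t6.png

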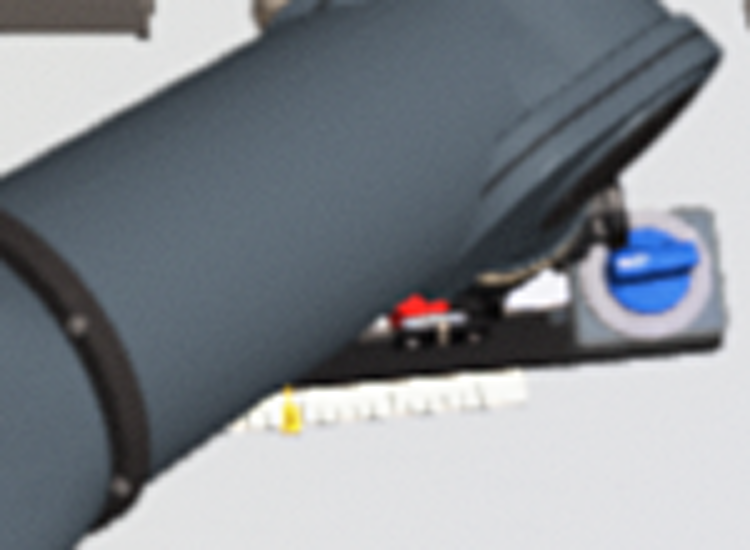

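The scene view shows the fingers straddling the plates (crop 295–445 against 310–395). I'll align, then descend.

Call:
drive_tool(increments="0 -0.1 -0.12 0.4 0 0 -1;0 -0.05 -0.05 0.35 0.05 0 -1;0 0 0 0 0 0 -1;0 0 0 0 0 0 -1")

```text
clock: 10.18
ee_pos: [0.5633, -0.0559, 0.1544]
ee_rot: [13.7, 89.7, -159.3]
wrist_force: [-0.5, -0.3, 0.3]
opening: 0.0855
```

Run:
```python
from h import *
plan([.562,-.0497,.088],np.pi/2+YAW)
```

```text
t 10.18 pos [ 0.5633 -0.0559  0.1544] toolyaw -1.45 j [-34. -35.] F [-0.5 -0.3  0.3] open 0.0855
shift/40mm [ 1.66  -0.158  0.005] turn/.1 [-0.    0.04 -0.01]
```

Call:
drive_tool(increments="0.2 -0.15 0 0 0 0 -1;0.2 -0.02 0 0 0 0 -1;0 0 0 0 0 0 -1;0 0 0 0 0 0 -1")

```text
clock: 10.52
ee_pos: [0.5618, -0.0508, 0.1367]
ee_rot: [19.7, 89.7, -153.3]
wrist_force: [-1.0, 0.6, 0.5]
opening: 0.0853
```

Run:
```python
from h import *
plan([.562,-.0497,.088],np.pi/2+YAW)
s=cams.get_image("scene");crop(s,(250,130,350,230),6,"pics/s7.png")
```

```text
t 10.52 pos [ 0.5618 -0.0508  0.1367] toolyaw -1.449 j [-34. -34.] F [-1.   0.6  0.5] open 0.0853
shift/40mm [ 1.218 -0.03  -0.013] turn/.1 [ 0.    0.05 -0.02]
```

View pics/s7.png

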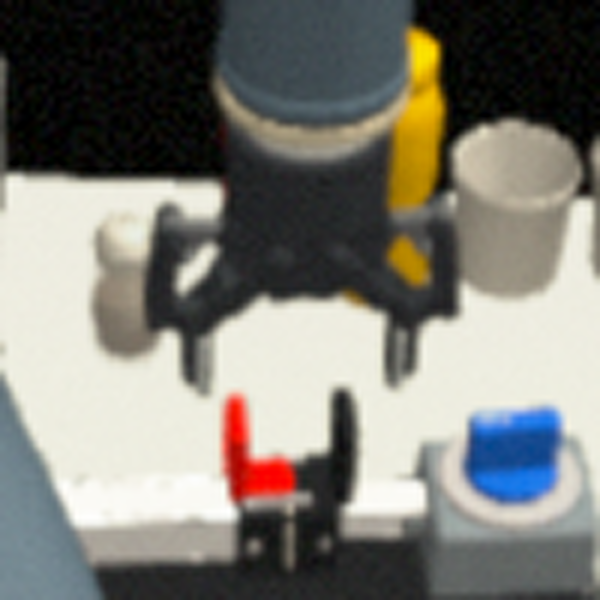

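The pad inner edges are at crop columns 212 and 387, and the plate outer edges at 222 and 355. The gripper sits about 4–5 mm too far towards -y, so I'll shift +4 mm while descending.

Call:
drive_tool(increments="0.1 -0.1 -0.01 0 0 0 -1;0.3 0 0 0 0 0 -1;0.3 0 0 0 0 0 -1;0.3 0 0 0 0 0 -1;0.1 0 0 0 0 0 -1;0 0 0 0 0 0 -1")

```text
clock: 11.07
ee_pos: [0.5612, -0.0463, 0.0875]
ee_rot: [16.7, 89.7, -156.3]
wrist_force: [0.1, 1.5, -0.2]
opening: 0.0853
```

Run:
```python
from h import *
plan([.562,-.0467,.088],np.pi/2+YAW)
s=cams.get_image("scene");crop(s,(250,130,350,230),6,"pics/s8.png")
```

```text
t 11.07 pos [ 0.5612 -0.0463  0.0875] toolyaw -1.448 j [-33. -31.] F [ 0.1  1.5 -0.2] open 0.0853
shift/40mm [-0.012  0.013 -0.019] turn/.1 [ 0.01  0.05 -0.02]
```

View pics/s8.png

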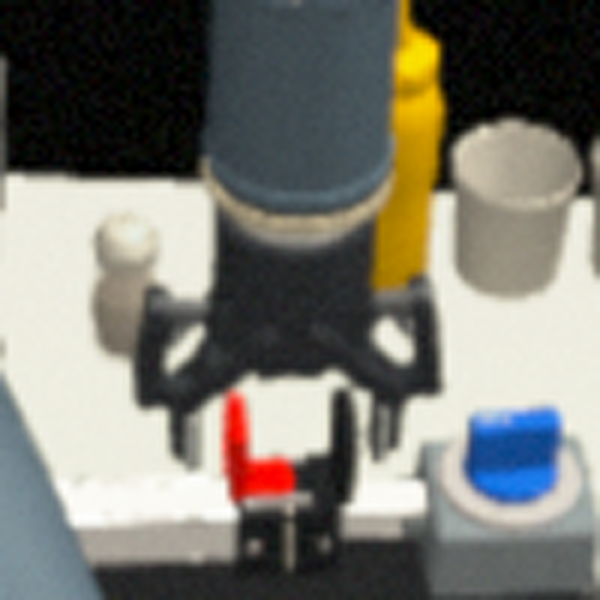

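The gripper is now centred on the plates (pad edges at 200 and 375, plates at 222–355). I'll narrow the jaws to about 67 mm so they straddle without squeezing.

Call:
drive_tool(increments="0 0 0 0 0 0 -0.57;0 0 0 0 0 0 -0.57;0 0 0 0 0 0 -0.57;0 0 0 0 0 0 -0.57", squeeze=30)

```text
clock: 11.45
ee_pos: [0.5616, -0.0476, 0.0887]
ee_rot: [37.0, 89.7, -136.0]
wrist_force: [-0.2, 0.7, -0.1]
opening: 0.0669
```

Run:
```python
from h import *
plan([.562,-.0467,.088],np.pi/2+YAW)
```

```text
t 11.45 pos [ 0.5616 -0.0476  0.0887] toolyaw -1.449 j [-32. -31.] F [-0.2  0.7 -0.1] open 0.0669
shift/40mm [ 0.018 -0.021 -0.012] turn/.1 [ 0.    0.04 -0.03]
```

Call:
drive_tool(increments="0 -0.15 0 0 0 0 -0.57;0 -0.25 0 0 0 0 -0.57;0 -0.25 0 0 0 0 -0.57;0 -0.25 0 0 0 0 -0.57;0 -0.25 0 0 0 0 -0.57;0 -0.25 0 0 0 0 -0.57;0 0 0 0 0 0 -0.57")

```text
clock: 12.03
ee_pos: [0.556, 0.001, 0.0903]
ee_rot: [92.3, 88.9, -81.2]
wrist_force: [0.7, -3.2, -2.9]
opening: 0.067
```

Run:
```python
from h import *
plan([.562-.1212*.0875,-.0467+.9926*.0875,.088],np.pi/2+YAW)
s=cams.get_image("scene");crop(s,(210,150,350,250),5.5,"pics/s9.png")
t=cams.get_image("top");crop(t,(205,180,355,245),5,"pics/t9.png")
```

```text
t 12.03 pos [0.556  0.001  0.0903] toolyaw -1.458 j [-39. -35.] F [ 0.7 -3.2 -2.9] open 0.067
shift/40mm [ 0.04  -0.987  0.005] turn/.1 [-0.08 -0.01 -0.19]
```

View pics/s9.png

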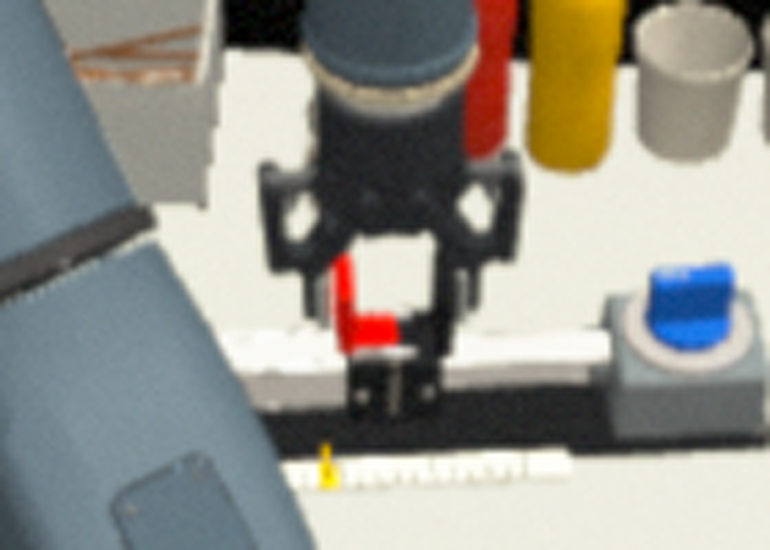

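View pics/t9.png

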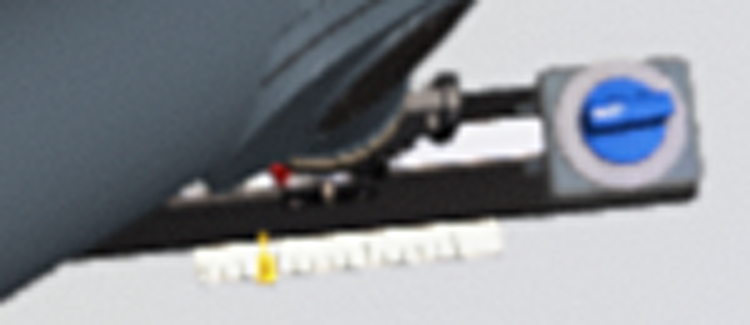

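The leg is following. The index line is at scene crop (396,390), the pointer at (327,450). I'll measure what remains.

Run:
```python
from h import *
s=cams.get_image("scene");t=cams.get_image("top")
S=lambda x,y,z:onz(s,210+(x+.5)/5.5-.5,150+(y+.5)/5.5-.5,z)
T=lambda x,y,z:onz(t,205+(x+.5)/5-.5,180+(y+.5)/5-.5,z)
a=np.array([-.1212,.9926,0])
print(S(396,390,.044)@a,S(327,450,.017)@a,S(329,485,.014)@a,"top",T(329,188,.05)@a,T(263,235,.017)@a)
```

```text
-0.06819273629686706 -0.02981363904597197 -0.02942936914747381 top -0.07058502835834199 -0.03215414439341228
```

Call:
drive_tool(increments="0 -0.2 0 0 0 0 -0.57;0 -0.2 0 0 0 0 -0.57;0 -0.2 0 0 0 0 -0.57;0 -0.2 0 0 0 0 -0.57;0 0 0 0 0 0 -0.57;0 0 0 0 0 0 -0.57")

```text
clock: 12.73
ee_pos: [0.5536, 0.0238, 0.091]
ee_rot: [98.3, 88.4, -75.8]
wrist_force: [1.0, -4.5, -2.3]
opening: 0.0671
```

```bash
cat > m.py <<'E'
from h import *
import sys
s=cams.get_image("scene");t=cams.get_image("top")
plan([0.556-.1212*.0385,.001+.9926*.0385,.089],np.pi/2+YAW)
crop(s,(230,180,330,250),7.5,f"pics/{sys.argv[1]}.png");crop(t,(225,200,315,245),8,f"pics/{sys.argv[1]}t.png")
E
python3 m.py a1
```

```text
t 12.83 pos [0.5536 0.0237 0.091 ] toolyaw -1.469 j [-42. -38.] F [ 1.2 -4.  -1.7] open 0.0673
shift/40mm [ 0.039 -0.392  0.017] turn/.1 [-0.19 -0.04 -0.27]
```

View pics/a1.png

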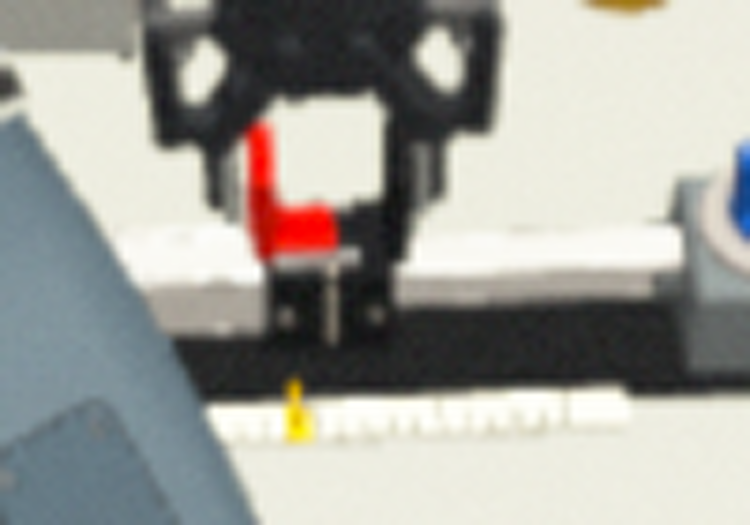

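View pics/a1t.png

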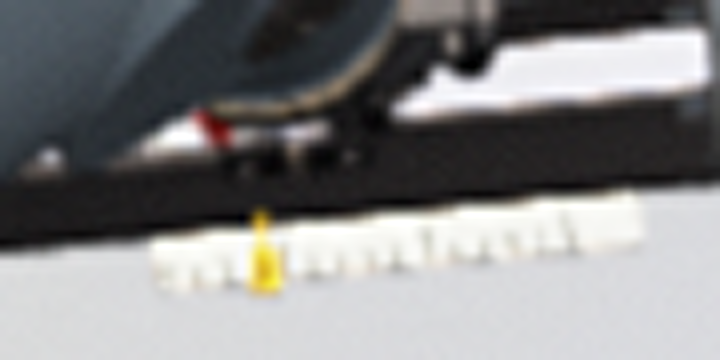

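Call:
drive_tool(increments="0.02 -0.15 0.01 -0.1 0 -0.1 -0.57;0.02 -0.15 0.01 -0.1 0 -0.1 -0.57;0 -0.15 0 0 0 -0.1 -0.57;0 -0.06 0 0 0 0 -0.57;0 -0.06 0 0 0 0 -0.57")

```text
clock: 13.25
ee_pos: [0.5516, 0.0392, 0.0911]
ee_rot: [158.7, 89.5, -14.7]
wrist_force: [1.4, -6.0, -5.1]
opening: 0.067
```

```bash
python3 m.py a2
```

```text
t 13.35 pos [0.5516 0.0396 0.0911] toolyaw -1.455 j [-42. -38.] F [ 1.  -4.7 -2.2] open 0.0674
shift/40mm [0.053 0.009 0.008] turn/.1 [-0.05 -0.08 -0.03]
```

View pics/a2.png

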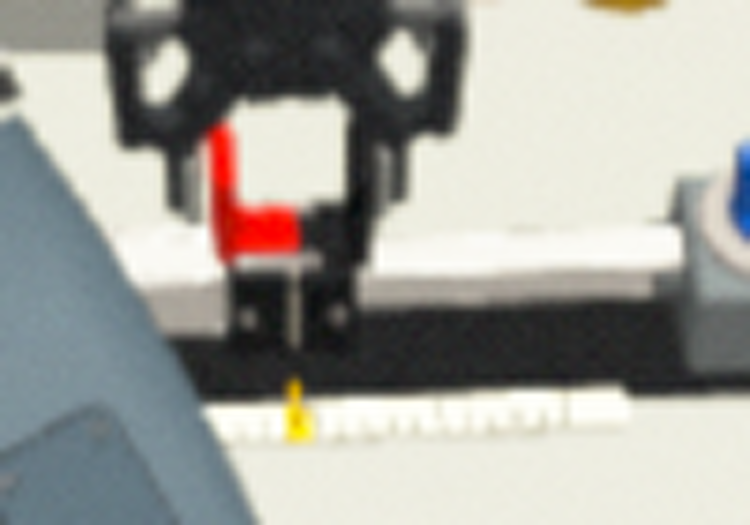

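View pics/a2t.png

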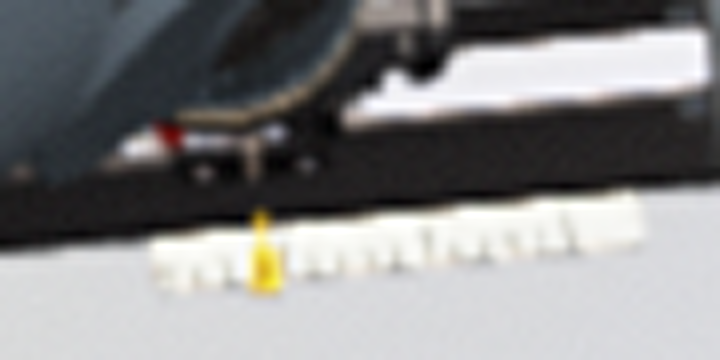

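The index line (scene crop column 294) is now nearly over the pointer (column 296).

Run:
```python
from h import *
s=cams.get_image("scene");t=cams.get_image("top")
S=lambda x,y,z:onz(s,230+(x+.5)/7.5-.5,180+(y+.5)/7.5-.5,z)
T=lambda x,y,z:onz(t,225+(x+.5)/8-.5,200+(y+.5)/8-.5,z)
a=np.array([-.1212,.9926,0])
print("pos",env.observe()["ee_pos"])
print(S(294,310,.044)@a,S(295,385,.017)@a,S(299,438,.014)@a,"top",T(252,160,.05)@a,T(261,212,.017)@a,T(266,290,.014)@a)
```

```text
pos [0.5515967  0.03953717 0.09112105]
-0.03007376816557605 -0.029513176473090402 -0.029451085995327187 top -0.03128082243403234 -0.03225986085919429 -0.03140809980560887
```

Call:
drive_tool(increments="0 -0.03 0 0 0 0 -0.57;0 -0.03 0 0 0 0 -0.57;0 -0.03 0 0 0 0 -0.57;0 -0.03 0 0 0 0 -0.57")

```text
clock: 13.78
ee_pos: [0.5515, 0.041, 0.0911]
ee_rot: [146.8, 89.4, -26.7]
wrist_force: [1.4, -5.5, -4.6]
opening: 0.0671
```

Run:
```python
from h import *
plan([0.5515,.0396,.091],np.pi/2+YAW)
```

```text
t 13.78 pos [0.5515 0.041  0.0911] toolyaw -1.458 j [-43. -38.] F [ 1.4 -5.5 -4.6] open 0.0671
shift/40mm [0.004 0.036 0.005] turn/.1 [-0.08 -0.09 -0.06]
```

Call:
drive_tool(increments="0 0 0 0 0 0 -0.52;0 0 0 0 0 0 -0.48;0 0 0 0 0 0 -0.48", squeeze=40)

```text
clock: 14.03
ee_pos: [0.5518, 0.0394, 0.0917]
ee_rot: [146.1, 89.3, -27.6]
wrist_force: [1.0, -4.5, -3.3]
opening: 0.0632
```

```bash
cat > c.py <<'E'
from h import *
o,q,R=pose();a=np.array([-.1212,.9926,0]);w=o["opening"]
s0=np.array([.5516,.0396,.0911])@a
d=(q@a-w/2)-(s0-.0672/2)
print("leg err est mm",round(d*1e3,2),"x off axis mm",round(1e3*float((q-[.5516,.0396,0])[:2]@[.9926,.1212]),2),"z",q[2].round(4),"w",round(w,4),"F",o["wrist_force"].round(1))
plan([0.5516,.0396,.091],np.pi/2+YAW)
E
python3 c.py
```

```text
leg err est mm 1.78 x off axis mm 0.2 z 0.0917 w 0.0632 F [ 1.  -4.5 -3.3]
t 14.03 pos [0.5518 0.0394 0.0917] toolyaw -1.459 j [-43. -38.] F [ 1.  -4.5 -3.3] open 0.0632
shift/40mm [ 0.018 -0.006  0.005] turn/.1 [-0.1  -0.1  -0.06]
```

Call:
drive_tool(increments="0.01 0.03 0 -0.05 -0.05 0 -0.44;0 0.03 0 0 0 0 -0.4;0 0.01 0 0 0 0 -0.36;0 0.01 0 0 0 0 -0.36")

```text
clock: 14.37
ee_pos: [0.5524, 0.0349, 0.0926]
ee_rot: [131.6, 89.5, -41.8]
wrist_force: [1.6, -3.4, -3.6]
opening: 0.058
```

```bash
python3 c.py
```

```text
leg err est mm -0.15 x off axis mm 0.23 z 0.0926 w 0.058 F [ 1.6 -3.4 -3.6]
t 14.37 pos [0.5524 0.0349 0.0926] toolyaw -1.455 j [-42. -38.] F [ 1.6 -3.4 -3.6] open 0.058
shift/40mm [ 0.04  -0.119  0.007] turn/.1 [-0.06 -0.05 -0.06]
```

```bash
python3 m.py a3
```

```text
t 14.47 pos [0.5524 0.0348 0.0926] toolyaw -1.455 j [-42. -38.] F [-0.1 -4.9 -0.4] open 0.0587
shift/40mm [ 0.089 -0.113  0.015] turn/.1 [-0.06 -0.05 -0.06]
```

View pics/a3.png

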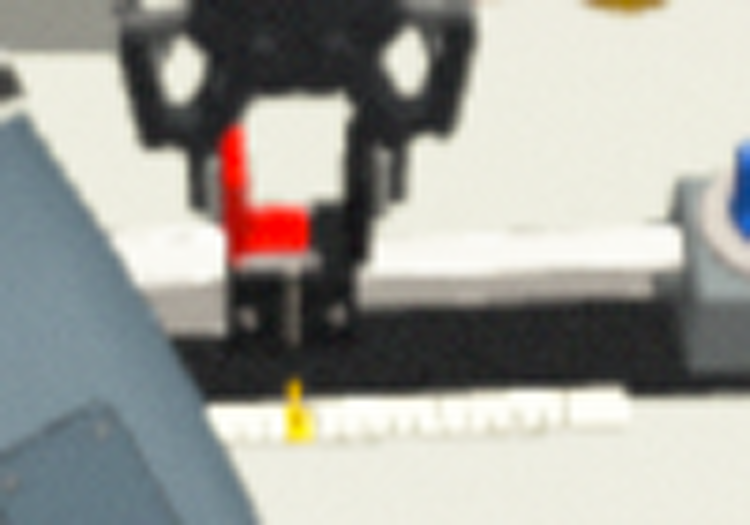

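The leg is at the pointer (index line at column 293, pointer 296) and the lever is about 5 mm in. I'll keep closing with compensation.

Call:
drive_tool(increments="0 0.01 0 0 0 0 -0.32;0 0.01 0 0 0 0 -0.28;0 0.01 0 0 0 0 -0.24")

```text
clock: 14.72
ee_pos: [0.5527, 0.0328, 0.0935]
ee_rot: [132.1, 89.5, -41.3]
wrist_force: [0.4, -3.7, -0.2]
opening: 0.0528
```

```bash
python3 c.py
```

```text
leg err est mm 0.31 x off axis mm 0.3 z 0.0935 w 0.0528 F [ 0.4 -3.7 -0.2]
t 14.72 pos [0.5527 0.0328 0.0935] toolyaw -1.456 j [-42. -38.] F [ 0.4 -3.7 -0.2] open 0.0528
shift/40mm [ 0.062 -0.173  0.009] turn/.1 [-0.06 -0.06 -0.07]
```

Call:
drive_tool(increments="0 0.02 0 0 0 0 -0.2;0 0.02 0 0 0 0 -0.16;0 0.01 0 0 0 0 -0.1;0 0 0 0 0 0 0.1;0 -0.02 0 0 0 0 0.3")

```text
clock: 15.13
ee_pos: [0.553, 0.0309, 0.0947]
ee_rot: [142.0, 89.5, -31.5]
wrist_force: [0.4, -5.6, -0.1]
opening: 0.0468
```

```bash
python3 c.py; python3 m.py a4
```

```text
leg err est mm 1.44 x off axis mm 0.31 z 0.0947 w 0.0468 F [ 0.4 -5.6 -0.1]
t 15.13 pos [0.553  0.0309 0.0947] toolyaw -1.457 j [-42. -38.] F [ 0.4 -5.6 -0.1] open 0.0468
shift/40mm [ 0.092 -0.22   0.01 ] turn/.1 [-0.07 -0.07 -0.06]
t 15.23 pos [0.553  0.0312 0.0947] toolyaw -1.456 j [-42. -38.] F [-0.4 -4.6  2. ] open 0.0467
shift/40mm [ 0.142 -0.205  0.019] turn/.1 [-0.07 -0.07 -0.05]
```

View pics/a4.png

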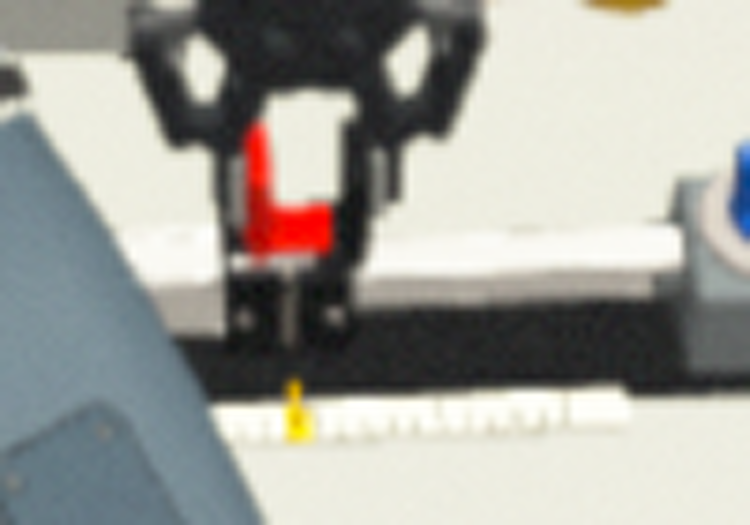

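View pics/a4t.png

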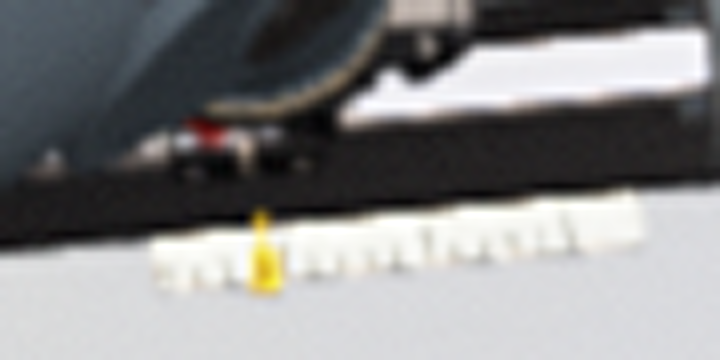

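Call:
drive_tool(increments="0 0.01 0 0 0 0 0.5;0 0.005 0 0 0 0 0.6;0 -0.01 0 0 0 0 0.6;0 -0.015 0 0 0 0 0.6;0 -0.015 0 0 0 0 0.6")

```text
clock: 15.65
ee_pos: [0.5528, 0.0325, 0.0948]
ee_rot: [152.5, 89.5, -20.9]
wrist_force: [-0.9, -6.2, 1.9]
opening: 0.0464
```

```bash
python3 c.py; python3 m.py a5; python3 c.py
python3 - <<'E'
import numpy as np
from h import *
for i in range(4): cams.get_image("top")
o=env.observe();print(o["clock"],o["ee_pos"],o["opening"],o["joint_vel"].round(2))
E
```

```text
leg err est mm 3.15 x off axis mm 0.34 z 0.0948 w 0.0464 F [-0.9 -6.2  1.9]
t 15.65 pos [0.5528 0.0325 0.0948] toolyaw -1.456 j [-42. -38.] F [-0.9 -6.2  1.9] open 0.0464
shift/40mm [ 0.093 -0.181  0.01 ] turn/.1 [-0.07 -0.07 -0.04]
t 15.75 pos [0.5528 0.0326 0.0948] toolyaw -1.456 j [-42. -38.] F [-0.2 -4.1  1.8] open 0.0467
shift/40mm [ 0.143 -0.169  0.018] turn/.1 [-0.07 -0.07 -0.04]
leg err est mm 3.15 x off axis mm 0.33 z 0.0948 w 0.0467 F [-0.2 -4.1  1.8]
t 15.75 pos [0.5528 0.0326 0.0948] toolyaw -1.456 j [-42. -38.] F [-0.2 -4.1  1.8] open 0.0467
shift/40mm [ 0.093 -0.178  0.01 ] turn/.1 [-0.07 -0.07 -0.04]
15.95 [0.55279125 0.03257151 0.09475953] 0.047013201261865305 [ 0.02 -0.07 -0.04  0.05 -0.02 -0.05 -0.1 ]
```

View pics/a5.png

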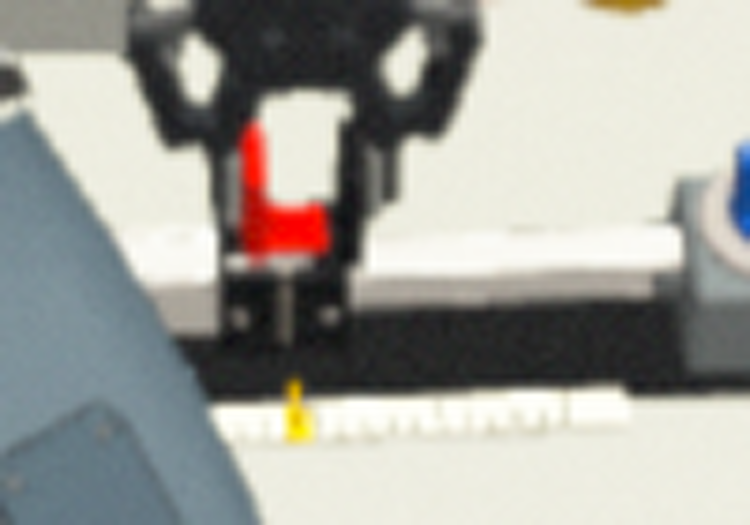

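The index line (column 286) is now about 3 mm past the pointer (296), so I'll bring it back.

Call:
drive_tool(increments="0 0.035 0 0 0 0 0.6;0 0.03 0 0 0 0 0.6;0 0.005 0 0 0 0 0.6;0 0 0 0 0 0 0.6")

```text
clock: 16.28
ee_pos: [0.553, 0.0305, 0.0948]
ee_rot: [167.1, 89.6, -6.3]
wrist_force: [-0.1, -4.7, 2.6]
opening: 0.0464
```

```bash
python3 m.py a6; python3 c.py
```

```text
t 16.38 pos [0.553  0.0304 0.0948] toolyaw -1.456 j [-42. -37.] F [-0.2 -3.7  2.7] open 0.0468
shift/40mm [ 0.145 -0.223  0.018] turn/.1 [-0.06 -0.07 -0.02]
leg err est mm 0.93 x off axis mm 0.33 z 0.0948 w 0.0468 F [-0.2 -3.7  2.7]
t 16.38 pos [0.553  0.0304 0.0948] toolyaw -1.456 j [-42. -37.] F [-0.2 -3.7  2.7] open 0.0468
shift/40mm [ 0.095 -0.232  0.01 ] turn/.1 [-0.06 -0.07 -0.02]
```

View pics/a6.png

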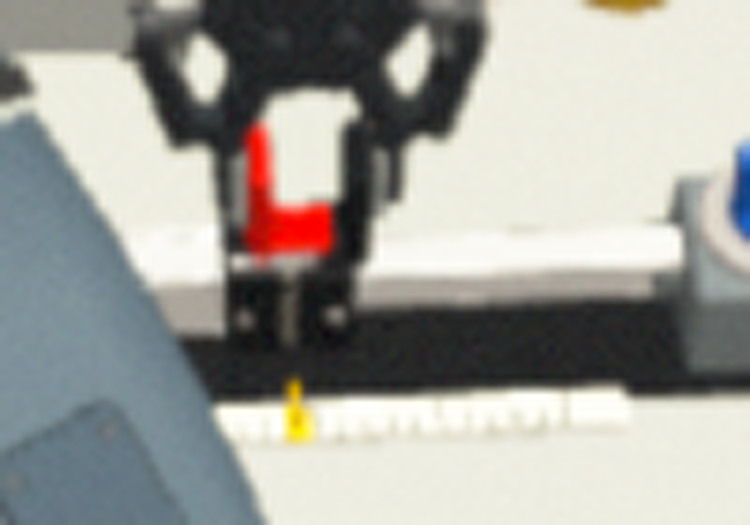

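View pics/a6t.png

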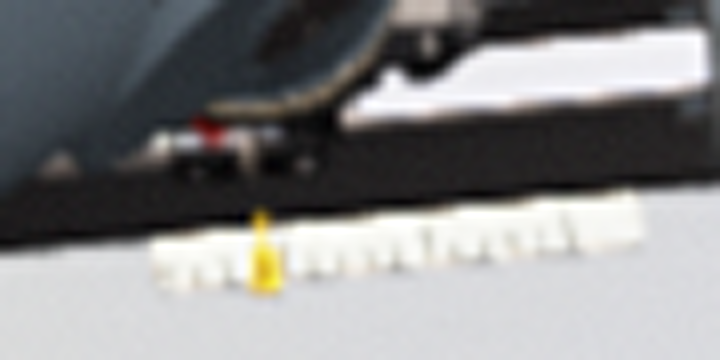

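The leg sits about 1 mm from the pointer, and the lever is at its stop under a steady squeeze. I'll do one last check that it's holding still, then hand in.

Run:
```python
from h import *
for i in range(4): cams.get_image("top")
o=env.observe();print(o["clock"],o["ee_pos"],o["opening"])
print(env.close_job())
```

```text
16.5833 [0.55302316 0.03046944 0.09477152] 0.04682093272267805
the job is handed in; nothing more can be done
None
```

I turned the knob clockwise to its stop and pulled the leg out by its collar with the lever still open. I paused at the pointer, then squeezed the lever closed while moving the tool back to keep the leg there. I handed in at 16.6 s, still squeezing at 40 N; the job gives no verdict.

- **Knob:** the moment rose to 1.4 N m at the end of the turn, which marks the stop. In the pictures its bar then lay along the stand.
- **Leg:** the index line was within about 1 mm of the pointer in both camera views, and the arm held steady over the last 0.2 s. The leg drifted to about 3 mm past the pointer after the lever was closed, still within the 5 mm allowed, and I brought it back.
- **Lever:** the jaws read 46.8 mm against an expected 48 mm over both plates. They also read about 1 mm low on the knob bar, so this fits a fully closed lever. The picture gave a rougher figure of about 14.4 mm travel from its starting position.
- **Not measured:** I could not read the force on each plate separately.
- **Other objects:** the arm never went near the bystanders, but I did not measure their positions at the end.

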